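# Shut down the cream warmer

### The job

Shut down the cream warmer: turn both black heat dials fully anticlockwise to off, and only then lock the unit with the red knob: pull it up, turn it clockwise to its end stop and push it back down fully home. Also slide every cream pot (they are full, so never lift or tip one) off the dark warming panel so that it stands wholly on the blue cooling mat; this may be done at any time. Leave the other things on the worktop where they are.

Things in the scene. Friction and masses are not known exactly. Their poses are not given: they have to be found in the camera images.
- dial_1 (a joint): angle of the left (robot's left, +y) heat dial (black round knob). 0 = off, the end stop fully anticlockwise seen from above, pointer at the green dot; grows clockwise to 4.5 rad; starts somewhere between 1.8 and 3.9. Turns with light friction (0.03 N m) and stays where left
- dial_1_grip (a point): left heat dial, black knob: round, fluted, 36 mm diameter, 26 mm high above the panel (top of the box, 50 mm above the worktop); this point is on its vertical axis, 14 mm above the knob's foot. Graspable from above at any yaw; nearest other knob's axis about 100 mm away
- dial_2 (a joint): angle of the right heat dial (black round knob). 0 = off, the end stop fully anticlockwise seen from above, pointer at the green dot; grows clockwise to 4.5 rad; starts somewhere between 1.8 and 3.9. Turns with light friction (0.03 N m) and stays where left
- dial_2_grip (a point): right heat dial, black knob: round, fluted, 36 mm diameter, 26 mm high above the panel (top of the box, 50 mm above the worktop); this point is on its vertical axis, 14 mm above the knob's foot. Graspable from above at any yaw; nearest other knob's axis about 100 mm away
- lock_grip (a point): lock knob, red, on a yellow ring, behind the two dials; knob: round, fluted, 36 mm diameter, 26 mm high above the panel (top of the box, 50 mm above the worktop); this point is on its vertical axis, 14 mm above the knob's foot. Graspable from above at any yaw; nearest other knob's axis about 100 mm away. It moves up with the knob
- lock_pull (a joint): how far the red lock knob is pulled straight up (m): 0 = pushed home (start), 0.012 = fully out. Friction of about 4 N holds it wherever it is left
- lock_turn (a joint): angle of the red lock knob: 0 = running (start, pointer at the green dot), 1.22 rad = locked, its end stop, clockwise seen from above (pointer at the red dot). A key blocks the turn unless the knob is pulled out at least 8 mm, and blocks pushing it home between the two end positions (it goes in only within about 0.1 rad of either)
- control_box: white control box with grey top, 180 x 200 x 50 mm (its x, y, z), fixed; origin at the centre of its underside; the two black dials are on its -x side, the red knob on its +x side
- warm_panel: dark flat warming panel with three orange rings 108 mm apart, 115 x 360 mm (its x, y), 1 mm thin and no obstacle to sliding, fixed; origin at its centre; the pots start on the rings
- cool_mat: blue flat cooling mat, 140 x 400 mm (its x, y), 1 mm thin and no obstacle to sliding, fixed; origin at its centre; about 0.16 m from the warming panel's centre line, nearer to the robot or farther away
- pot_1_center (a point): centre (half-way up) of the right round white/grey cream pot, 91 mm diameter, 44 mm high, 0.2 kg, upright, may be absent; too wide for the fingers, to be slid along the worktop
- pot_2_center (a point): centre (half-way up) of the middle round white/grey cream pot, 91 mm diameter, 44 mm high, 0.2 kg, upright, may be absent; too wide for the fingers, to be slid along the worktop
- pot_3_center (a point): centre (half-way up) of the left round white/grey cream pot, 91 mm diameter, 44 mm high, 0.2 kg, upright, may be absent; too wide for the fingers, to be slid along the worktop
- pot_1: the pot of point pot_1_center; origin at the centre of its underside
- pot_2: the pot of point pot_2_center; origin at the centre of its underside
- pot_3: the pot of point pot_3_center; origin at the centre of its underside
- pen: red pen lying on the worktop in front of the control box, 145 mm long; bystander, origin under its centre
- tape_roll: roll of tan tape lying flat, 98 mm diameter, 25 mm high, at the back; bystander
- strap_roll: black roll, 43 mm diameter, 38 mm high, at the back; bystander

How it is judged (in metres and radians):
On the way, in this order (a step that is already met when the one before it is completed fails the run):
1. both heat dials stand at off (value of joint each of dial_1, dial_2 below 0.1 rad), for 0.2 s.
2. the lock knob is pulled out (value of joint lock_pull above 0.008 m), for 0.1 s.
3. the lock knob is turned to its stop (value of joint lock_turn above 1.12 rad), for 0.1 s.
4. the lock knob is pushed home at its stop (value of joint lock_turn above 1.12 rad and value of joint lock_pull below 0.002 m), for 0.2 s.
At the end, for the whole second after the job is handed in: both heat dials within 0.1 rad of off; lock knob within 0.1 rad of its locked stop and pushed home to within 2 mm; every pot that is there upright, at rest and on the cooling mat with its whole base (3 mm overhang allowed) (all of step 1 and all of step 4 and x of pot_1_center in the frame of cool_mat between -0.0275 and 0.0275 m and y of pot_1_center in the frame of cool_mat between -0.1575 and 0.1575 m and angle between each of pot_1_center, pot_2_center, pot_3_center's own z axis and vertical below 0.1 rad and height (world z) of each of pot_1_center, pot_2_center, pot_3_center below 0.03 m and linear speed of each of pot_1, pot_2, pot_3 below 0.02 m/s and x of pot_2_center in the frame of cool_mat between -0.0275 and 0.0275 m and y of pot_2_center in the frame of cool_mat between -0.1575 and 0.1575 m and x of pot_3_center in the frame of cool_mat between -0.0275 and 0.0275 m and y of pot_3_center in the frame of cool_mat between -0.1575 and 0.1575 m); the robot touches nothing.
It fails at once if pot_1 is lifted off the worktop or tipped (height (world z) of pot_1_center above 0.045 m or angle between pot_1_center's own z axis and vertical above 0.4 rad).
It fails at once if pot_2 is lifted off the worktop or tipped (height (world z) of pot_2_center above 0.045 m or angle between pot_2_center's own z axis and vertical above 0.4 rad).
It fails at once if pot_3 is lifted off the worktop or tipped (height (world z) of pot_3_center above 0.045 m or angle between pot_3_center's own z axis and vertical above 0.4 rad).
It fails at once if a bystander (pen, tape or black roll) is pushed more than 4 cm away (distance of any of pen, tape_roll, strap_roll from where it was at the start of the episode above 0.04 m).
Of pot_1, pot_2, pot_3 only 2 to 3 are there at a start; the rules pass over those that are not, and their reading is None.
At some moment in a run one of pot_1, pot_2, pot_3 may be knocked a few centimetres aside while the robot is not near it.
Once in a run the grip may slacken for a moment while it holds something.
It also fails if it takes over 200 s, if anything falls off the work surface, if the arm or the gripper's body presses on something with over 40 N, if the wrist force passes 120 N, or if a joint passes its speed limit or range.

### The arm

A 6-joint arm with a two-finger parallel gripper is mounted at the origin on a cart in front of the work surface, level with it; the furniture and walls round the work are solid. World frame = base frame: x ahead of the robot, y to its left, z up, the work surface at z = 0. Lengths are in mm, angles in rad, forces in N, time in s.
With the tool pointing down it reaches from about 350 to 775 mm from the base axis. Payload 7.3 kg.
Tool frame: the origin (TCP) lies at the very end of the fingers, on their centre line; the grasp point (between the pads) lies 19 mm behind it; z points along the fingers, y is the direction in which the jaws open and shut (so a half turn about z gives the same grasp; the last joint's range is limited). The gripper opens to 92 mm and grips with 3 to 60 N. Pads are 19 mm wide; open, the fingers measure 130 mm over their backs; the gripper's body (75 mm by 190 mm) begins 47 mm behind the grasp point.
Start: joints at [-1.427, 0.342, 1.524, -0, 1.275, -0.146], TCP at [150.047, -503.121, 226.741] pointing down, gripper open.
Joint ranges: [-2.53, 2.53], [-0.77, 2.02], [0.04, 2.7], [-1, 4.14], [0.28, 2.66], [-3.11, 3.11]. Speed limits (rad/s): [2.57, 2.57, 3.14, 3.14, 3.14, 3.14].

### API

Orientations are given as [roll, pitch, yaw] about the fixed x, y, z axes, in that order (R = Rz(yaw) Ry(pitch) Rx(roll)).
In Python, from plant import bot gives the robot as it stands.
- The arm moves only by the tool arm_command, never from a script. Its argument "targets" is a list of rows, each an object of numbers: "x", "y", "z": the shift along the world's x, y, z in cm; "roll": the turn about the world's z in rad. In form: [{"x": .., "y": .., "z": .., "roll": ..}, ...]. A call has 1 to 8 rows; each row is the pose to reach, as a shift and turn from the pose commanded when the call began; what a row does not reach only later rows make up. A row lasts 1/12 s, in which the tool goes at most 41.7 mm and 7.16 degrees, less where a joint would pass 70% of its speed; a pose out of reach is approached as far as the arm can. A call with a gripper value outside its range is refused whole. "fingers" is the opening, from 0 (shut) to 1 (fully open), set as the call begins (left out, the last holds). The fingers move at their own pace and stop on an object; the grip force is fixed at half the most. Time passes only in rows, so rows that repeat a pose let the fingers close. It gives the time, the measured TCP pose, the force and the opening at its end, in the units of the state.
- bot.get_obs(): the state, without advancing time (a new reading comes with each control period).
- bot.capture(name): name is "scene" or "top"; returns a dict with "img" (400x640x3 uint8, blue, green, red), "fx", "fy", "cx", "cy" (pixels), "position" and "rotation" of the camera in the world. Camera axes: x right, y down, z forward; pixel columns grow to the right and rows downward; lengths in mm; the calibration is good to about 2 mm. A picture is of the moment at which its call begins. There is no depth.
- bot.close_job(): hands the job in, once; it reports no verdict.
The state is a dict: "time": time; "joint_positions": joint angles; "dq": joint speeds; "tau": joint torques, N m; "tool_pos": TCP position; "tcp_rot": TCP orientation; "contact_force": force on the tool from outside, world axes, zero at the start; "moment": the same for the moment, N m; "grip_width": finger opening in mm.
Only numpy, scipy, OpenCV 4.12 (cv2) and the standard library are available. Lean on these libraries where they do the work, as an engineer would, in place of code of your own. Each camera call takes 0.05 s, during which the arm holds its last target.

## Working session

There is one attempt and no reset: what is moved stays moved. The work goes in short steps, Python scripts to look and compute and a tool call to move; the robot and the scene stay as the last step left them, time stands still between calls to the robot, and variables do not carry over. Pictures are saved under pics/ and viewed, and the job is handed in when it is done.

Besides the shell and the picture viewer there is one more tool, called after "Call:" as name([rows], argument=value, ...), one row to a line, values as JSON. arm_command: Moves the arm, as the interface text tells. Its arguments: {"type":"object","properties":{"targets":{"type":"array","items":{"type":"object","properties":{"x":{"type":"number"},"y":{"type":"number"},"z":{"type":"number"},"roll":{"type":"number"}}}},"fingers":{"type":"number"}},"required":["targets"]}

```bash
ls; mkdir -p pics
python3 - <<'E'
from plant import bot
import cv2
o=bot.get_obs(); print(o)
for n in("scene","top"):
    c=bot.capture(n); cv2.imwrite(f"pics/{n}0.png",c["img"]); print(n,{k:v for k,v in c.items() if k!="img"})
E
```

```text
pics
{'time': 0.0, 'joint_positions': array([-1.42698440e+00,  3.42739223e-01,  1.52502709e+00,  1.16251229e-05,
        1.27542282e+00, -1.46015423e-01]), 'dq': array([ 0.0006392 , -0.00061301, -0.0003939 ,  0.00100308,  0.00011159,
        0.00058748]), 'tau': array([-2.33588280e-04, -4.31241846e+01, -2.44215792e+01,  7.16972211e-02,
        5.60295198e-02, -1.17607719e-04]), 'tool_pos': array([ 149.99431524, -502.67941413,  226.03289945]), 'tcp_rot': array([-3.14001478e+00, -2.43281718e-04,  2.89823768e-01]), 'contact_force': array([ 0.13374051, -0.50909673,  0.10700592]), 'moment': array([0.0161712 , 0.00349435, 0.00541452]), 'grip_width': 92.16049990788562}
scene {'fx': 395.86922784699834, 'fy': 395.86922784699834, 'cx': 325.0677745436643, 'cy': 205.13851637905228, 'position': array([274.56563928, 438.94365184, 771.25574476]), 'rotation': array([-2.46267321,  0.01259269, -2.59625959])}
top {'fx': 413.9383659198608, 'fy': 413.9383659198608, 'cx': 324.45864643890394, 'cy': 195.30514460578283, 'position': array([ 492.22841909,  -45.60220988, 1032.12491517]), 'rotation': array([-3.04832944e+00, -1.34878771e-03, -1.58181191e+00])}
```

View pics/scene0.png

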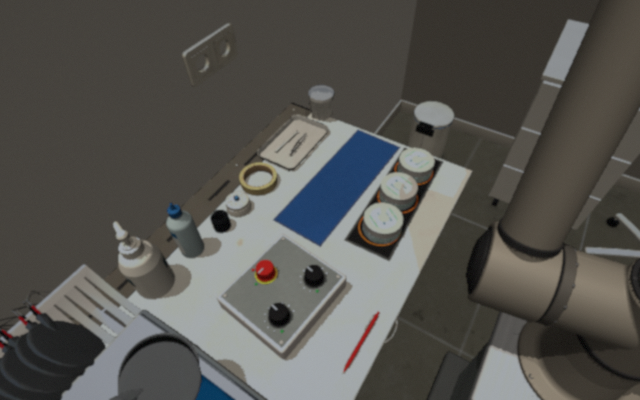

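View pics/top0.png

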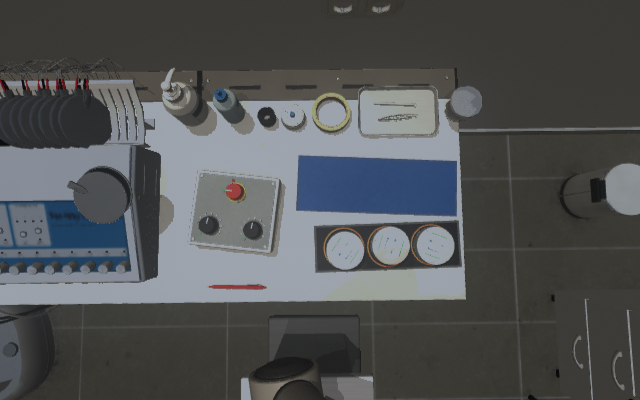

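The top view shows the box at about (235,212), with the red knob at (234,191) and black dials at (208,224) and (253,230). There are three pots at (345,249), (390,246) and (434,245). The mat is beyond them, centred near (377,185), and the pen is at (237,287).

```bash
cat > h.py <<'E'
import numpy as np, cv2
from scipy.spatial.transform import Rotation as Ro
def ray(c,u,v):
    d=np.array([(u-c["cx"])/c["fx"],(v-c["cy"])/c["fy"],1.])
    return np.array(c["position"]), Ro.from_euler('xyz',c["rotation"]).as_matrix()@d
def pl(c,u,v,z):
    p,d=ray(c,u,v); return (p+d*(z-p[2])/d[2])
def proj(c,P):
    q=Ro.from_euler('xyz',c["rotation"]).as_matrix().T@(np.array(P)-c["position"])
    return q[0]/q[2]*c["fx"]+c["cx"], q[1]/q[2]*c["fy"]+c["cy"]
def big(m,k=1):
    cs,_=cv2.findContours(m.astype(np.uint8),cv2.RETR_EXTERNAL,cv2.CHAIN_APPROX_NONE)
    return sorted(cs,key=cv2.contourArea)[::-1][:k]
E
python3 - <<'E'
from plant import bot
from h import *
for n in("top","scene"):
    c=bot.capture(n); im=c["img"]; hsv=cv2.cvtColor(im,cv2.COLOR_BGR2HSV)
    H,S,V=cv2.split(hsv)
    # mat
    m=(H>100)&(H<130)&(S>120)&(V>60)
    for q in big(m,2):
        r=cv2.minAreaRect(q); b=cv2.boxPoints(r); print(n,"blue",[pl(c,*p,1)[:2].round(0).tolist() for p in b], pl(c,*r[0],1).round(1), cv2.contourArea(q))
    m=((H<8)|(H>172))&(S>150)&(V>80)
    for q in big(m,3):
        r=cv2.minAreaRect(q); print(n,"red",r[0],r[1],pl(c,*r[0],76).round(1),pl(c,*r[0],5).round(1),cv2.contourArea(q))
    cv2.imwrite(f"pics/{n}_box.png",cv2.resize(im[160:260,180:290] if n=="top" else im[225:345,210:350],None,fx=5 if n=="top" else 4.5,fy=5 if n=="top" else 4.5,interpolation=cv2.INTER_CUBIC))
    cv2.imwrite(f"pics/{n}_pots.png",cv2.resize(im[215:275,305:465] if n=="top" else im[140:260,340:450],None,fx=4.5,fy=4.5,interpolation=cv2.INTER_CUBIC))
E
```

```text
top blue [[556.0, 19.0], [687.0, 14.0], [669.0, -380.0], [538.0, -370.0]] [ 612.3 -179.6    1. ] 7848.5
top blue [[467.0, 757.0], [588.0, 762.0], [576.0, 442.0], [456.0, 441.0]] [521.3 600.6   1. ] 4422.0
top red (236.0, 286.5) (1.0, 50.0) [375.7 155.4  76. ] [367.1 170.3   5. ] 47.5
top red (56.5, 83.5) (1.0, 9.0) [855.6 586.3  76. ] [882.6 633.2   5. ] 8.5
top red (86.5, 84.0) (1.0, 10.0) [853.6 515.   76. ] [880.4 556.6   5. ] 8.0
scene blue [[687.0, 11.0], [698.0, -436.0], [537.0, -368.0], [557.0, 39.0]] [ 617.5 -164.9    1. ] 5480.5
scene blue [[600.0, 385.0], [541.0, 349.0], [515.0, 380.0], [573.0, 414.0]] [556.9 382.1   1. ] 415.0
scene red (264.5, 270.0) (20.0, 17.0) [590.8 167.9  76. ] [623.1 140.2   5. ] 194.0
scene red (360.8134460449219, 341.3912048339844) (3.0952088832855225, 63.6317024230957) [358.6 195.7  76. ] [367.2 170.9   5. ] 121.0
scene red (22.499998092651367, 320.0) (9.192388534545898, 2.1213207244873047) [912.5 482.   76. ] [977.6 486.4   5. ] 12.0
```

View pics/top_box.png

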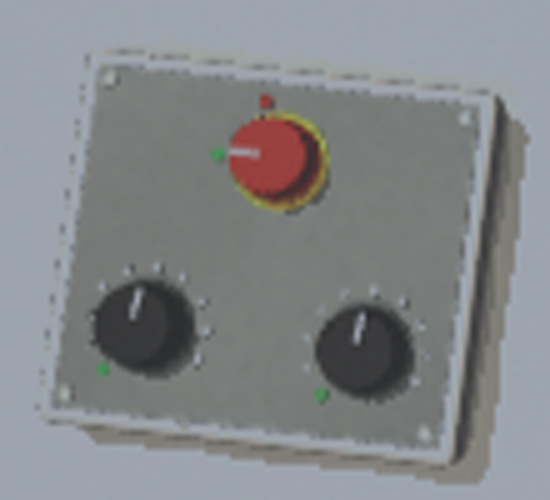

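View pics/scene_box.png

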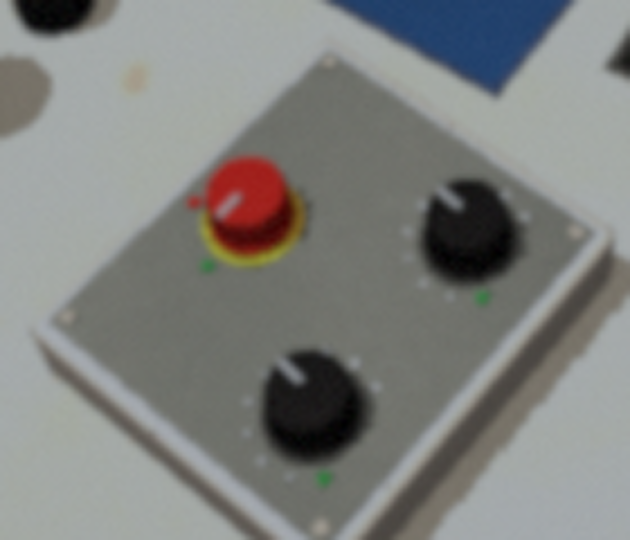

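View pics/top_pots.png

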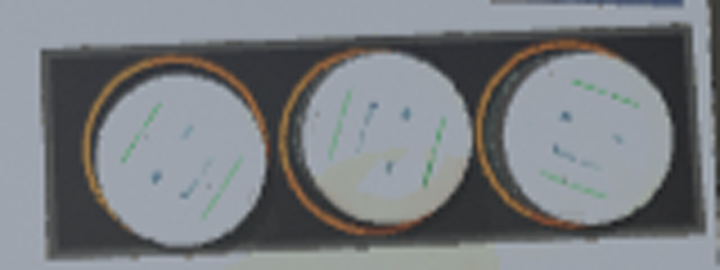

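Run:
```python
from plant import bot
from h import *
t=bot.capture("top"); s=bot.capture("scene")
T=dict(d1=(133,328),d2=(357,350),lock=(268,157)); S=dict(d1=(307,388),d2=(465,215),lock=(247,190))
for k in T:
    a=pl(t,180+T[k][0]/5,160+T[k][1]/5,76); b=pl(s,210+S[k][0]/4.5,225+S[k][1]/4.5,76); print(k,a.round(1),b.round(1))
# green dots/ red dots z=50
for k,p in dict(g1=(105,369),g2=(322,395),glock=(218,154),rlock=(266,102)).items(): print(k,pl(t,180+p[0]/5,160+p[1]/5,50).round(1))
for k,p in dict(g1=(324,478),g2=(483,298),glock=(207,266),rlock=(195,202)).items(): print(k,pl(s,210+p[0]/4.5,225+p[1]/4.5,50).round(1))
for k,p in dict(A=(90,55),B=(495,95),C=(455,460),D=(45,415)).items(): print(k,pl(t,180+p[0]/5,160+p[1]/5,50).round(1))
# pointer tips z76
for k,p in dict(p1=((134,318),(141,290)),p2=((358,342),(363,312)),pl=((258,153),(230,151))).items():
    a,b=[pl(t,180+q[0]/5,160+q[1]/5,76) for q in p]; print(k,(b-a).round(1))
# pots: tops z=44
im=t["img"]; H,Sa,V=cv2.split(cv2.cvtColor(im,cv2.COLOR_BGR2HSV))
for k,p in dict(p3=(180,160),p2=(388,137),p1=(590,138)).items(): print(k,pl(t,305+p[0]/4.5,215+p[1]/4.5,44).round(1))
for k,p in dict(A=(42,50),B=(685,28),C=(702,232),D=(50,255)).items(): print("panel",k,pl(t,305+p[0]/4.5,215+p[1]/4.5,1).round(1))
```

```text
d1 [514.5 224.3  76. ] [516.6 224.8  76. ]
d2 [503.3 121.1  76. ] [503.6 123.1  76. ]
lock [593.  162.9  76. ] [593.9 162.4  76. ]
g1 [495.9 244.6  50. ]
g2 [482.6 142.1  50. ]
glock [597.5 192.4  50. ]
rlock [622.2 169.8  50. ]
g1 [496.6 245.4  50. ]
g2 [483.2 142.3  50. ]
glock [597.9 192.7  50. ]
rlock [622.7 169.4  50. ]
A [645.8 254.3  50. ]
B [624.4  60.3  50. ]
C [451.5  79.3  50. ]
D [474.7 272.5  50. ]
p1 [12.9 -3.   0. ]
p2 [13.8 -2.2  0. ]
pl [ 1.1 13.   0. ]
p3 [452.7 -95.1  44. ]
p2 [ 463.5 -204.9   44. ]
p1 [ 461.8 -311.4   44. ]
panel A [512.1 -22.1   1. ]
panel B [ 520.3 -377.7    1. ]
panel C [ 408.7 -382.4    1. ]
panel D [400.3 -25.4   1. ]
```

View pics/scene_pots.png

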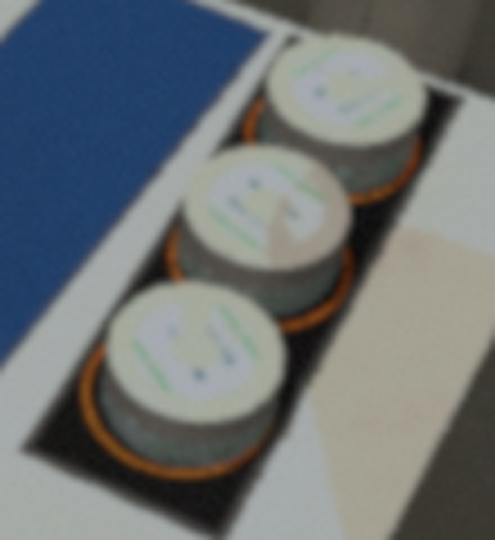

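Run:
```python
from plant import bot
from h import *
t=bot.capture("top"); s=bot.capture("scene")
for c,n in((t,'t'),(s,'s')):
    H,S,V=cv2.split(cv2.cvtColor(c["img"],cv2.COLOR_BGR2HSV))
    q=big((H>100)&(H<130)&(S>120)&(V>60))[0]; q=cv2.convexHull(q)
    a=cv2.approxPolyDP(q,4,True)[:,0]; P=np.array([pl(c,*p,1)[:2] for p in a]); print(n,a.tolist(),P.round(1).tolist(),P.mean(0))
# tall machine side
for uv in((158,150),(158,268),(135,282),(132,146)):
    print(uv,[pl(t,*uv,z)[:2].round() for z in(0,100,250)])
print(bot.get_obs()["time"])
```

```text
t [[300, 159], [454, 163], [454, 214], [298, 208]] [[681.3, 12.6], [666.9, -375.6], [538.3, -370.4], [557.6, 18.3]] [ 611.02595816 -178.75868837]
s [[397, 148], [320, 243], [276, 219], [358, 131]] [[538.1, -367.9], [556.8, 15.1], [685.6, 10.7], [667.3, -376.3]] [ 611.94378882 -179.62023258]
(158, 150) [array([708., 372.]), array([687., 331.]), array([656., 271.])]
(158, 268) [array([413., 364.]), array([421., 324.]), array([433., 265.])]
(135, 282) [array([380., 419.]), array([391., 374.]), array([407., 307.])]
(132, 146) [array([719., 438.]), array([697., 391.]), array([664., 321.])]
0.4
```

Call:
arm_command([
  {"x": 4, "y": 0, "z": 0, "roll": 0},
  {"x": 8, "y": 2, "z": 0},
  {"x": 12, "y": 4},
  {"x": 15, "y": 7},
  {"x": 18, "y": 10},
  {"x": 20, "y": 13.5},
  {"x": 22, "y": 17},
  {"x": 24, "y": 20.5},
], fingers=0.65)

```text
$.targets[1]: bad value
```

Call:
arm_command([
  {"x": 1, "y": 4},
  {"x": 2, "y": 8},
  {"x": 3, "y": 12},
  {"x": 4, "y": 16},
  {"x": 5, "y": 20},
  {"x": 6, "y": 24},
  {"x": 7, "y": 28},
  {"x": 8, "y": 32},
])

```text
$.targets[0]: bad value
```

All four fields are required, so I'll resend with them filled in.

Call:
arm_command([
  {"x": 4, "y": 0, "z": 0, "roll": 0},
  {"x": 8, "y": 2, "z": 0, "roll": 0},
  {"x": 12, "y": 4, "z": 0, "roll": 0},
  {"x": 15, "y": 7, "z": 0, "roll": 0},
  {"x": 18, "y": 10, "z": 0, "roll": 0},
  {"x": 20, "y": 13.5, "z": 0, "roll": 0},
  {"x": 22, "y": 17, "z": 0, "roll": 0},
  {"x": 24, "y": 20.5, "z": 0, "roll": 0},
], fingers=0.65)

```text
time: 1.07
tool_pos: [389.4, -298.9, 226.7]
tcp_rot: [3.141, -0.0, 0.29]
contact_force: [0.3, -1.3, 0.7]
grip_width: 59.8
```

Call:
arm_command([
  {"x": 1, "y": 4, "z": 0, "roll": 0},
  {"x": 2, "y": 8, "z": 0, "roll": 0},
  {"x": 3, "y": 12, "z": 0, "roll": 0},
  {"x": 4, "y": 16, "z": 0, "roll": 0},
  {"x": 5, "y": 20, "z": 0, "roll": 0},
  {"x": 6, "y": 24, "z": 0, "roll": 0},
  {"x": 7, "y": 28, "z": 0, "roll": 0},
  {"x": 8, "y": 32, "z": 0, "roll": 0},
])

```text
time: 1.73
tool_pos: [468.6, 21.3, 227.0]
tcp_rot: [3.141, -0.001, 0.29]
contact_force: [0.4, -0.3, 0.1]
grip_width: 59.8
```

Call:
arm_command([
  {"x": 1.2, "y": 3.5, "z": 0, "roll": 0},
  {"x": 2.4, "y": 7, "z": -2, "roll": 0},
  {"x": 3.35, "y": 10, "z": -5, "roll": 0},
  {"x": 3.35, "y": 10, "z": -8, "roll": 0},
  {"x": 3.35, "y": 10, "z": -11, "roll": 0},
  {"x": 3.35, "y": 10, "z": -12.5, "roll": 0},
  {"x": 3.35, "y": 10, "z": -12.5, "roll": 0},
])

```text
time: 2.32
tool_pos: [499.6, 119.3, 98.2]
tcp_rot: [-3.14, 0.007, 0.29]
contact_force: [-0.8, 0.2, -1.0]
grip_width: 59.8
```

Run:
```python
from plant import bot
from h import *
a=[]
for n,(x0,y0,x1,y1) in dict(top=(180,160,290,260),scene=(210,225,350,345)).items():
    c=bot.capture(n); a.append(cv2.resize(c["img"][y0:y1,x0:x1],(400,400),interpolation=cv2.INTER_CUBIC))
cv2.imwrite("pics/a1.png",np.hstack(a)); print(bot.get_obs()["tool_pos"])
```

```text
[502.17322571 119.2415822  101.94802474]
```

View pics/a1.png

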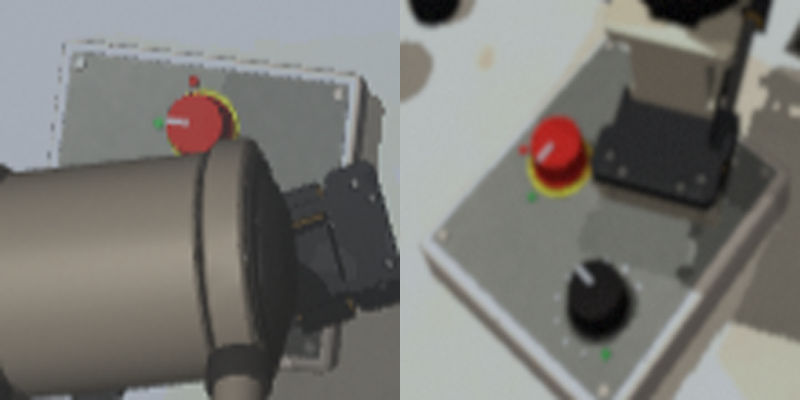

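Call:
arm_command([
  {"x": 0.1, "y": 0.2, "z": -1.5, "roll": 0},
  {"x": 0.1, "y": 0.2, "z": -3, "roll": 0},
  {"x": 0.1, "y": 0.2, "z": -4.2, "roll": 0},
  {"x": 0.1, "y": 0.2, "z": -4.8, "roll": 0},
  {"x": 0.1, "y": 0.2, "z": -4.8, "roll": 0},
  {"x": 0.1, "y": 0.2, "z": -4.8, "roll": 0},
])

```text
time: 2.92
tool_pos: [503.9, 121.2, 54.9]
tcp_rot: [3.141, -0.002, 0.29]
contact_force: [0.0, -0.2, -0.4]
grip_width: 59.4
```

Call:
arm_command([
  {"x": 0, "y": 0, "z": 0, "roll": 0},
  {"x": 0, "y": 0, "z": 0, "roll": 0},
  {"x": 0, "y": 0, "z": 0, "roll": 0},
  {"x": 0, "y": 0, "z": 0, "roll": 0},
  {"x": 0, "y": 0, "z": 0, "roll": 0},
  {"x": 0, "y": 0, "z": 0, "roll": 0},
], fingers=0.3)

```text
time: 3.42
tool_pos: [502.8, 123.1, 54.3]
tcp_rot: [-3.139, -0.001, 0.289]
contact_force: [-1.2, 9.2, 4.9]
grip_width: 35.1
```

Call:
arm_command([
  {"x": 0, "y": 0, "z": 0, "roll": 0.12},
  {"x": 0, "y": 0, "z": 0, "roll": 0.24},
  {"x": 0, "y": 0, "z": 0, "roll": 0.36},
  {"x": 0, "y": 0, "z": 0, "roll": 0.48},
  {"x": 0, "y": 0, "z": 0, "roll": 0.6},
  {"x": 0, "y": 0, "z": 0, "roll": 0.72},
  {"x": 0, "y": 0, "z": 0, "roll": 0.84},
  {"x": 0, "y": 0, "z": 0, "roll": 0.96},
])

```text
time: 4.08
tool_pos: [503.3, 122.6, 54.3]
tcp_rot: [3.141, -0.002, 1.255]
contact_force: [-0.4, 7.3, 1.8]
grip_width: 35.0
```

```bash
python3 -c "
from plant import bot
o=bot.get_obs();print(o['moment'],o['contact_force'],o['grip_width'],o['joint_positions'])"
```

```text
[ 1.03818266  0.01004169 -0.0188955 ] [-0.4039479   7.26164987  1.79780767] 34.9923741776964 [0.08975369 0.53469987 1.75914649 0.00242273 0.84638019 0.40349931]
```

Call:
arm_command([
  {"x": 0, "y": 0, "z": 0, "roll": 0.12},
  {"x": 0, "y": 0, "z": 0, "roll": 0.24},
  {"x": 0, "y": 0, "z": 0, "roll": 0.36},
  {"x": 0, "y": 0, "z": 0, "roll": 0.48},
  {"x": 0, "y": 0, "z": 0, "roll": 0.6},
  {"x": 0, "y": 0, "z": 0, "roll": 0.72},
  {"x": 0, "y": 0, "z": 0, "roll": 0.84},
  {"x": 0, "y": 0, "z": 0, "roll": 0.96},
])

```text
time: 4.75
tool_pos: [504.0, 122.7, 54.3]
tcp_rot: [3.138, -0.0, 2.215]
contact_force: [1.1, 8.2, 0.3]
grip_width: 35.6
```

Call:
arm_command([
  {"x": 0, "y": 0, "z": 0, "roll": 0.12},
  {"x": 0, "y": 0, "z": 0, "roll": 0.24},
  {"x": 0, "y": 0, "z": 0, "roll": 0.36},
  {"x": 0, "y": 0, "z": 0, "roll": 0.48},
  {"x": 0, "y": 0, "z": 0, "roll": 0.55},
  {"x": 0, "y": 0, "z": 0, "roll": 0.6},
])

```text
time: 5.25
tool_pos: [504.2, 123.0, 54.4]
tcp_rot: [3.138, 0.002, 2.813]
contact_force: [1.2, 8.8, -1.5]
grip_width: 35.3
```

```bash
python3 -c "
from plant import bot
o=bot.get_obs();print(o['moment'],o['contact_force'],o['grip_width'],o['tcp_rot'])"
```

```text
[ 1.57379989 -0.51018902 -0.05536835] [ 1.22346136  8.81614147 -1.46963964] 35.260322844638274 [3.1378273e+00 2.0541640e-03 2.8129641e+00]
```

Call:
arm_command([
  {"x": 0, "y": 0, "z": 0, "roll": 0.06},
  {"x": 0, "y": 0, "z": 0, "roll": 0.1},
  {"x": 0, "y": 0, "z": 0, "roll": 0.14},
  {"x": 0, "y": 0, "z": 0, "roll": 0.14},
])

```text
time: 5.58
tool_pos: [505.8, 122.9, 54.4]
tcp_rot: [3.137, 0.006, 2.949]
contact_force: [7.1, 8.0, -5.0]
grip_width: 35.4
```

```bash
python3 -c "
from plant import bot
o=bot.get_obs();print(o['moment'],o['contact_force'],o['grip_width'],o['tcp_rot'])"
```

```text
[ 1.37866407 -1.37973314 -0.70380439] [ 7.07751481  7.99396928 -4.97653724] 35.42057490326484 [3.13709275 0.00569756 2.94929709]
```

Call:
arm_command([
  {"x": 0, "y": 0, "z": 0, "roll": 0},
  {"x": 0, "y": 0, "z": 0, "roll": 0},
  {"x": 0, "y": 0, "z": 0, "roll": 0},
  {"x": 0, "y": 0, "z": 0, "roll": 0},
  {"x": 0, "y": 0, "z": 1.5, "roll": 0},
  {"x": 0, "y": 0, "z": 3, "roll": 0},
  {"x": 0, "y": 0, "z": 5, "roll": 0},
  {"x": 0, "y": 0, "z": 7, "roll": 0},
], fingers=0.65)

```text
time: 6.25
tool_pos: [502.4, 121.0, 124.2]
tcp_rot: [-3.141, -0.001, 2.95]
contact_force: [0.5, 0.8, -0.6]
grip_width: 59.8
```

Call:
arm_command([
  {"x": 0, "y": 1, "z": 1, "roll": -0.12},
  {"x": 0, "y": 2, "z": 1, "roll": -0.24},
  {"x": 0, "y": 3, "z": 1, "roll": -0.36},
  {"x": 0, "y": 4, "z": 1, "roll": -0.48},
  {"x": 0, "y": 5, "z": 1, "roll": -0.6},
  {"x": 0, "y": 6, "z": 1, "roll": -0.72},
  {"x": 0, "y": 7, "z": 1, "roll": -0.84},
  {"x": 0, "y": 8, "z": 1, "roll": -0.96},
])

```text
time: 6.92
tool_pos: [502.7, 201.5, 133.7]
tcp_rot: [-3.141, 0.0, 1.984]
contact_force: [0.2, 0.6, -0.2]
grip_width: 59.7
```

Call:
arm_command([
  {"x": 0, "y": 0.3, "z": 0, "roll": -0.12},
  {"x": 0, "y": 0.6, "z": 0, "roll": -0.24},
  {"x": 0, "y": 1, "z": 0, "roll": -0.36},
  {"x": 0.2, "y": 1.5, "z": 0, "roll": -0.48},
  {"x": 0.5, "y": 2.05, "z": 0, "roll": -0.6},
  {"x": 1.1, "y": 2.05, "z": 0, "roll": -0.72},
  {"x": 1.1, "y": 2.05, "z": 0, "roll": -0.84},
  {"x": 1.1, "y": 2.05, "z": 0, "roll": -0.96},
])

```text
time: 7.58
tool_pos: [514.0, 221.6, 133.6]
tcp_rot: [-3.141, 0.001, 1.024]
contact_force: [0.3, 0.2, 0.8]
grip_width: 59.6
```

```bash
cat > pic.py <<'E'
import sys
from plant import bot
from h import *
a=[]
for n,(x0,y0,x1,y1) in dict(top=(180,160,290,260),scene=(210,225,350,345)).items():
    c=bot.capture(n); a.append(cv2.resize(c["img"][y0:y1,x0:x1],(400,400),interpolation=cv2.INTER_CUBIC))
cv2.imwrite("pics/%s.png"%sys.argv[1],np.hstack(a)); o=bot.get_obs(); print(o["tool_pos"],o["tcp_rot"])
E
python3 pic.py a2
```

```text
[513.82810345 221.53223013 133.58765401] [-3.14134910e+00  5.67212262e-04  1.02842184e+00]
```

View pics/a2.png

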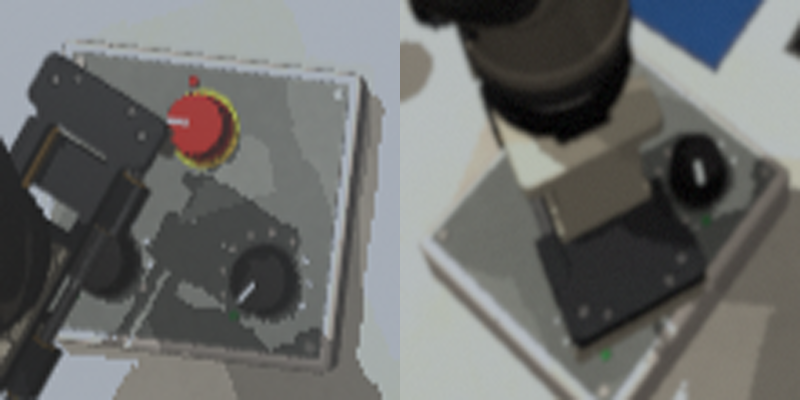

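Call:
arm_command([
  {"x": 0.2, "y": 0.3, "z": -0.5, "roll": -0.12},
  {"x": 0.2, "y": 0.3, "z": -1, "roll": -0.24},
  {"x": 0.2, "y": 0.3, "z": -1.5, "roll": -0.36},
  {"x": 0.2, "y": 0.3, "z": -2, "roll": -0.48},
  {"x": 0.2, "y": 0.3, "z": -2.5, "roll": -0.6},
  {"x": 0.2, "y": 0.3, "z": -3, "roll": -0.72},
  {"x": 0.2, "y": 0.3, "z": -3.5, "roll": -0.75},
  {"x": 0.2, "y": 0.3, "z": -4, "roll": -0.75},
])

```text
time: 8.35
tool_pos: [515.9, 224.6, 93.4]
tcp_rot: [3.141, 0.0, 0.282]
contact_force: [-0.1, -0.6, -0.4]
grip_width: 59.6
```

Call:
arm_command([
  {"x": 0, "y": 0, "z": -1, "roll": 0},
  {"x": 0, "y": 0, "z": -2, "roll": 0},
  {"x": 0, "y": 0, "z": -3, "roll": 0},
  {"x": 0, "y": 0, "z": -3.7, "roll": 0},
  {"x": 0, "y": 0, "z": -3.95, "roll": 0},
  {"x": 0, "y": 0, "z": -3.95, "roll": 0},
  {"x": 0, "y": 0, "z": -3.95, "roll": 0},
])

```text
time: 8.93
tool_pos: [516.1, 224.8, 54.2]
tcp_rot: [3.142, 0.0, 0.28]
contact_force: [-0.8, 0.0, 0.2]
grip_width: 59.6
```

Call:
arm_command([
  {"x": 0, "y": 0, "z": 0, "roll": 0},
  {"x": 0, "y": 0, "z": 0, "roll": 0},
  {"x": 0, "y": 0, "z": 0, "roll": 0},
  {"x": 0, "y": 0, "z": 0, "roll": 0},
  {"x": 0, "y": 0, "z": 0, "roll": 0},
  {"x": 0, "y": 0, "z": 0, "roll": 0},
], fingers=0.3)

```text
time: 9.43
tool_pos: [515.8, 226.1, 54.6]
tcp_rot: [-3.14, -0.001, 0.28]
contact_force: [-1.2, 5.6, 0.6]
grip_width: 36.4
```

Call:
arm_command([
  {"x": 0, "y": 0.1, "z": 0, "roll": 0.12},
  {"x": 0, "y": 0.1, "z": 0, "roll": 0.24},
  {"x": 0, "y": 0.1, "z": 0, "roll": 0.36},
  {"x": 0, "y": 0.1, "z": 0, "roll": 0.48},
  {"x": 0, "y": 0.1, "z": 0, "roll": 0.6},
  {"x": 0, "y": 0.1, "z": 0, "roll": 0.72},
  {"x": 0, "y": 0.1, "z": 0, "roll": 0.84},
  {"x": 0, "y": 0.1, "z": 0, "roll": 0.96},
])

```text
time: 10.1
tool_pos: [516.2, 226.3, 54.6]
tcp_rot: [3.141, -0.001, 1.246]
contact_force: [-0.1, 2.2, 1.5]
grip_width: 35.6
```

Call:
arm_command([
  {"x": 0, "y": 0, "z": 0, "roll": 0.12},
  {"x": 0, "y": 0, "z": 0, "roll": 0.24},
  {"x": 0, "y": 0, "z": 0, "roll": 0.36},
  {"x": 0, "y": 0, "z": 0, "roll": 0.48},
  {"x": 0, "y": 0, "z": 0, "roll": 0.6},
  {"x": 0, "y": 0, "z": 0, "roll": 0.72},
  {"x": 0, "y": 0, "z": 0, "roll": 0.84},
  {"x": 0, "y": 0, "z": 0, "roll": 0.96},
])

```text
time: 10.77
tool_pos: [516.4, 226.4, 54.6]
tcp_rot: [3.14, -0.0, 2.206]
contact_force: [-0.3, 1.9, 0.2]
grip_width: 35.5
```

Call:
arm_command([
  {"x": 0, "y": 0, "z": 0, "roll": 0.12},
  {"x": 0, "y": 0, "z": 0, "roll": 0.24},
  {"x": 0, "y": 0, "z": 0, "roll": 0.36},
  {"x": 0, "y": 0, "z": 0, "roll": 0.48},
  {"x": 0, "y": 0, "z": 0, "roll": 0.55},
  {"x": 0, "y": 0, "z": 0, "roll": 0.6},
  {"x": 0, "y": 0, "z": 0, "roll": 0.66},
  {"x": 0, "y": 0, "z": 0, "roll": 0.7},
])

```text
time: 11.43
tool_pos: [516.6, 226.5, 54.6]
tcp_rot: [3.14, 0.001, 2.902]
contact_force: [0.8, 3.4, -0.0]
grip_width: 35.3
```

```bash
python3 -c "
from plant import bot
o=bot.get_obs();print(o['moment'],o['contact_force'],o['grip_width'],o['tcp_rot'])"
```

```text
[ 0.59505635 -0.31284648 -0.48563822] [ 0.83042524  3.44363839 -0.01980178] 35.327637799346846 [3.13973600e+00 1.15473286e-03 2.90242402e+00]
```

Call:
arm_command([
  {"x": 0, "y": 0, "z": 0, "roll": 0.05},
  {"x": 0, "y": 0, "z": 0, "roll": 0.1},
  {"x": 0, "y": 0, "z": 0, "roll": 0.1},
])

```text
time: 11.68
tool_pos: [517.2, 226.5, 54.7]
tcp_rot: [3.139, 0.002, 3.0]
contact_force: [2.8, 3.8, -1.4]
grip_width: 35.2
```

```bash
python3 -c "
from plant import bot
o=bot.get_obs();print(o['moment'],o['contact_force'],o['grip_width'],o['tcp_rot'])"
```

```text
[ 0.72303114 -0.72350541 -0.69694908] [ 2.76176816  3.77167278 -1.3558529 ] 35.22241140268727 [3.13923374e+00 2.42448248e-03 2.99971632e+00]
```

Call:
arm_command([
  {"x": 0, "y": 0, "z": 0, "roll": 0},
  {"x": 0, "y": 0, "z": 0, "roll": 0},
  {"x": 0, "y": 0, "z": 0, "roll": 0},
  {"x": 0, "y": 0, "z": 0, "roll": 0},
  {"x": 0, "y": 0, "z": 1.5, "roll": 0},
  {"x": 0, "y": 0, "z": 3, "roll": 0},
  {"x": 0, "y": 0, "z": 5, "roll": 0},
  {"x": 0, "y": 0, "z": 7, "roll": 0},
], fingers=0.65)

```text
time: 12.35
tool_pos: [515.4, 225.5, 124.6]
tcp_rot: [-3.141, -0.002, 3.0]
contact_force: [-0.2, -0.2, 0.6]
grip_width: 59.6
```

Call:
arm_command([
  {"x": 3, "y": -2, "z": 0, "roll": 0},
  {"x": 6, "y": -4, "z": 0, "roll": 0},
  {"x": 7.85, "y": -6.15, "z": 0, "roll": 0},
  {"x": 7.85, "y": -6.15, "z": 0, "roll": 0},
  {"x": 7.85, "y": -6.15, "z": 0, "roll": 0},
])

```text
time: 12.77
tool_pos: [594.8, 162.9, 123.7]
tcp_rot: [-3.141, -0.001, 2.997]
contact_force: [-0.6, 0.5, -0.8]
grip_width: 59.6
```

```bash
python3 pic.py a3
```

```text
[593.54483218 164.5560759  123.84484736] [-3.14147626e+00 -1.64552995e-03  2.99964302e+00]
```

View pics/a3.png

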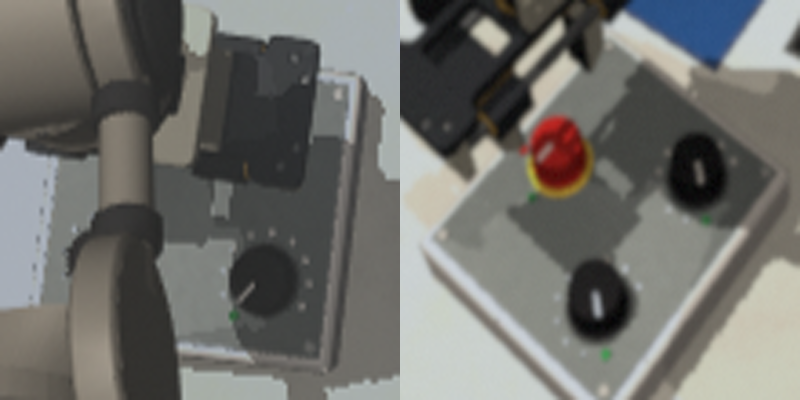

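Both dial pointers now line up with their green dots, and I felt the stop on each. Next is the lock knob.

Call:
arm_command([
  {"x": 0, "y": 0, "z": -2, "roll": 0},
  {"x": 0, "y": 0, "z": -4, "roll": 0},
  {"x": 0, "y": 0, "z": -5.5, "roll": 0},
  {"x": 0, "y": 0, "z": -6.6, "roll": 0},
  {"x": 0, "y": 0, "z": -7, "roll": 0},
  {"x": 0, "y": 0, "z": -7, "roll": 0},
  {"x": 0, "y": 0, "z": -7, "roll": 0},
])

```text
time: 13.45
tool_pos: [594.7, 164.7, 54.9]
tcp_rot: [3.141, 0.001, 3.0]
contact_force: [0.7, -0.2, -0.6]
grip_width: 59.6
```

Call:
arm_command([
  {"x": 0, "y": 0, "z": 0, "roll": 0},
  {"x": 0, "y": 0, "z": 0, "roll": 0},
  {"x": 0, "y": 0, "z": 0, "roll": 0},
  {"x": 0, "y": 0, "z": 0, "roll": 0},
  {"x": 0, "y": 0, "z": 0, "roll": 0},
  {"x": 0, "y": 0, "z": 0, "roll": 0},
], fingers=0.3)

```text
time: 13.95
tool_pos: [594.8, 164.5, 54.8]
tcp_rot: [3.141, 0.001, 3.0]
contact_force: [-0.8, 1.7, 1.3]
grip_width: 35.3
```

Call:
arm_command([
  {"x": 0, "y": 0, "z": 0.3, "roll": 0},
  {"x": 0, "y": 0, "z": 0.6, "roll": 0},
  {"x": 0, "y": 0, "z": 0.9, "roll": 0},
  {"x": 0, "y": 0, "z": 1.1, "roll": 0},
  {"x": 0, "y": 0, "z": 1.2, "roll": 0},
  {"x": 0, "y": 0, "z": 1.2, "roll": 0},
])

```text
time: 14.45
tool_pos: [594.7, 164.4, 66.6]
tcp_rot: [3.141, 0.001, 3.0]
contact_force: [2.1, 3.5, -1.5]
grip_width: 35.4
```

```bash
python3 pic.py a4; python3 -c "
from plant import bot
o=bot.get_obs();print(o['moment'],o['contact_force'],o['grip_width'],o['tcp_rot'])"
```

```text
[594.75962948 164.40710907  66.59818342] [3.14106968e+00 6.77836089e-04 2.99978746e+00]
[ 0.67170781 -0.53899818 -0.02169924] [ 2.46982368  3.75026986 -2.07203767] 35.307796118994034 [3.14106968e+00 6.77836089e-04 2.99978746e+00]
```

View pics/a4.png

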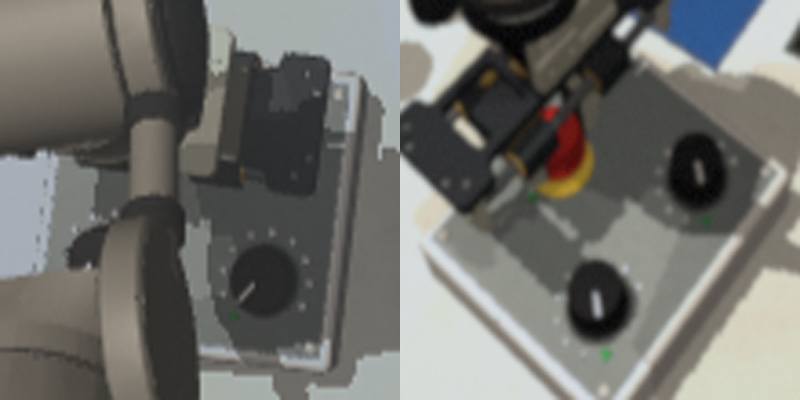

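Call:
arm_command([
  {"x": 0, "y": 0, "z": 0, "roll": -0.1},
  {"x": 0, "y": 0, "z": 0, "roll": -0.2},
  {"x": 0, "y": 0, "z": 0, "roll": -0.3},
  {"x": 0, "y": 0, "z": 0, "roll": -0.4},
  {"x": 0, "y": 0, "z": 0, "roll": -0.5},
  {"x": 0, "y": 0, "z": 0, "roll": -0.6},
  {"x": 0, "y": 0, "z": 0, "roll": -0.7},
  {"x": 0, "y": 0, "z": 0, "roll": -0.7},
])

```text
time: 15.22
tool_pos: [594.6, 164.1, 66.6]
tcp_rot: [3.141, 0.0, 2.296]
contact_force: [2.1, 1.3, -0.4]
grip_width: 35.4
```

```bash
python3 pic.py a5; python3 -c "
from plant import bot
o=bot.get_obs();print(o['moment'],o['contact_force'],o['grip_width'],o['tcp_rot'])"
```

```text
[594.59985889 164.10169774  66.58983363] [3.14139621e+00 3.21496781e-04 2.30291614e+00]
[ 0.28211685 -0.42722352 -0.02533638] [0.89534359 0.80657154 0.58547556] 35.3255876801412 [3.14139621e+00 3.21496781e-04 2.30291614e+00]
```

View pics/a5.png

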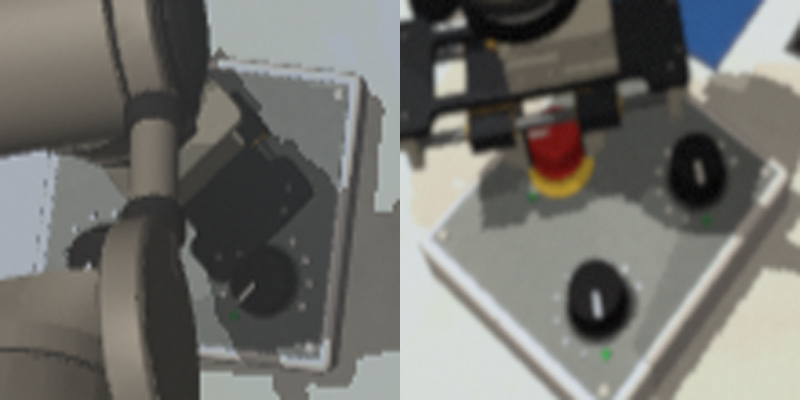

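Call:
arm_command([
  {"x": 0, "y": 0, "z": 0, "roll": -0.1},
  {"x": 0, "y": 0, "z": 0, "roll": -0.2},
  {"x": 0, "y": 0, "z": 0, "roll": -0.3},
  {"x": 0, "y": 0, "z": 0, "roll": -0.4},
  {"x": 0, "y": 0, "z": 0, "roll": -0.48},
  {"x": 0, "y": 0, "z": 0, "roll": -0.55},
  {"x": 0, "y": 0, "z": 0, "roll": -0.61},
  {"x": 0, "y": 0, "z": 0, "roll": -0.61},
])

```text
time: 15.98
tool_pos: [594.4, 164.0, 66.6]
tcp_rot: [-3.141, 0.001, 1.692]
contact_force: [-0.1, 0.8, 2.0]
grip_width: 35.5
```

```bash
python3 pic.py a6; python3 -c "
from plant import bot
o=bot.get_obs();print(o['moment'],o['contact_force'],o['grip_width'],o['tcp_rot'])"
```

```text
[594.36920391 163.93232499  66.58226906] [-3.14139397e+00  6.09000157e-04  1.69395045e+00]
[-0.03670002 -0.06504989  0.44182434] [-0.40297962  0.3136428   3.39080007] 34.95489970182115 [-3.14139397e+00  6.09000157e-04  1.69395045e+00]
```

View pics/a6.png

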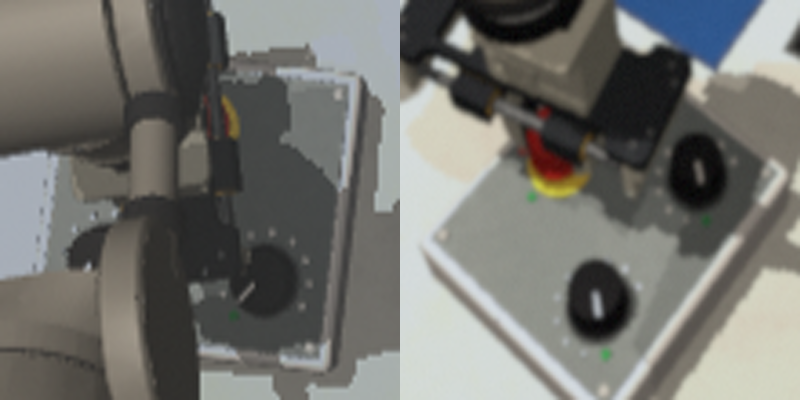

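Call:
arm_command([
  {"x": 0, "y": 0, "z": 0, "roll": -0.05},
  {"x": 0, "y": 0, "z": 0, "roll": -0.05},
  {"x": 0, "y": 0, "z": -0.3, "roll": -0.05},
  {"x": 0, "y": 0, "z": -0.6, "roll": -0.05},
  {"x": 0, "y": 0, "z": -0.9, "roll": -0.05},
  {"x": 0, "y": 0, "z": -1.2, "roll": -0.05},
  {"x": 0, "y": 0, "z": -1.4, "roll": -0.05},
  {"x": 0, "y": 0, "z": -1.4, "roll": -0.05},
])

```text
time: 16.75
tool_pos: [594.4, 163.8, 54.4]
tcp_rot: [3.141, 0.001, 1.641]
contact_force: [-8.2, -3.4, 20.0]
grip_width: 35.5
```

```bash
python3 pic.py a7; python3 -c "
from plant import bot
o=bot.get_obs();print(o['moment'],o['contact_force'],o['grip_width'],o['tcp_rot'])"
```

```text
[594.39794741 163.81821906  54.34997992] [3.14116006e+00 6.08237919e-04 1.64053167e+00]
[-0.57408369  1.26610266  0.66255479] [-7.87070705 -3.1366206  20.17571614] 35.27287848173283 [3.14116006e+00 6.08237919e-04 1.64053167e+00]
```

View pics/a7.png

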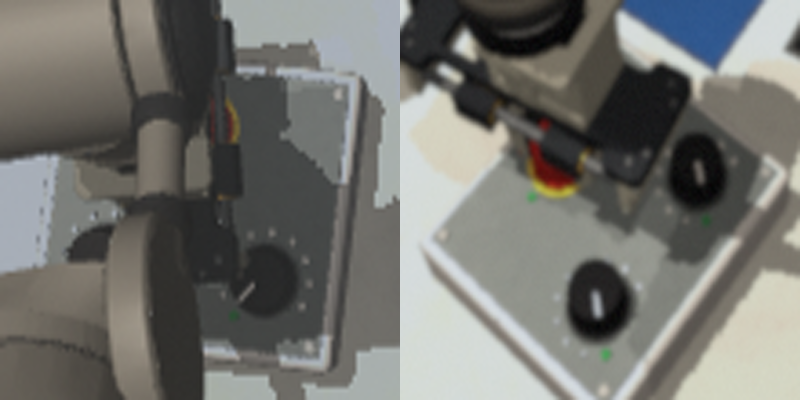

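Call:
arm_command([
  {"x": 0, "y": 0, "z": 0, "roll": 0},
  {"x": 0, "y": 0, "z": 0, "roll": 0},
  {"x": 0, "y": 0, "z": 0, "roll": 0},
  {"x": 0, "y": 0, "z": 0, "roll": 0},
  {"x": 0, "y": 0, "z": 0, "roll": 0},
  {"x": 0, "y": 0, "z": 1, "roll": 0},
  {"x": 0, "y": 0, "z": 3, "roll": 0},
  {"x": 0, "y": 0, "z": 6, "roll": 0},
], fingers=0.65)

```text
time: 17.52
tool_pos: [592.9, 164.0, 110.8]
tcp_rot: [-3.136, 0.0, 1.64]
contact_force: [-0.4, -0.2, 0.3]
grip_width: 59.5
```

Call:
arm_command([
  {"x": -2, "y": -3, "z": 2, "roll": -0.12},
  {"x": -4, "y": -6, "z": 4, "roll": -0.24},
  {"x": -6, "y": -9, "z": 4, "roll": -0.36},
  {"x": -8, "y": -12, "z": 4, "roll": -0.48},
  {"x": -10, "y": -15, "z": 4, "roll": -0.6},
  {"x": -12, "y": -18, "z": 4, "roll": -0.72},
  {"x": -14, "y": -20, "z": 4, "roll": -0.84},
  {"x": -16, "y": -20, "z": 4, "roll": -0.96},
])

```text
time: 18.18
tool_pos: [434.0, -38.7, 153.0]
tcp_rot: [3.14, -0.0, 0.671]
contact_force: [0.3, -0.7, 0.7]
grip_width: 59.7
```

```bash
python3 pic.py a8
python3 - <<'E'
from plant import bot
from h import *
t=bot.capture("top");s=bot.capture("scene"); cv2.imwrite("pics/t8.png",t["img"]); cv2.imwrite("pics/s8.png",s["img"])
E
```

```text
[432.1926301  -36.28916289 152.75610417] [-3.14058299e+00  7.94535440e-04  6.74890544e-01]
```

View pics/a8.png

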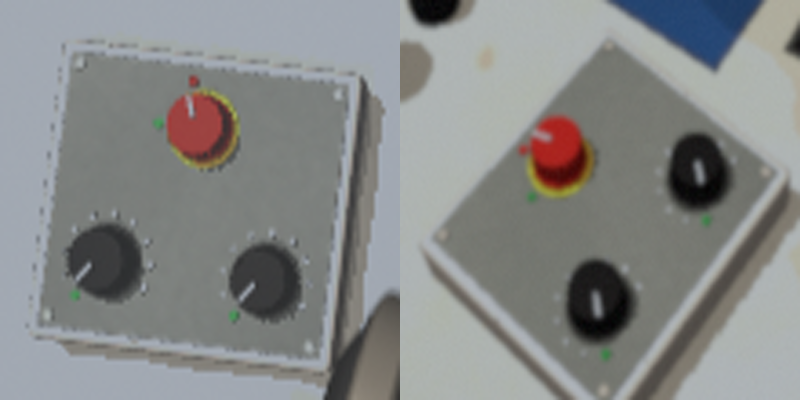

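View pics/t8.png

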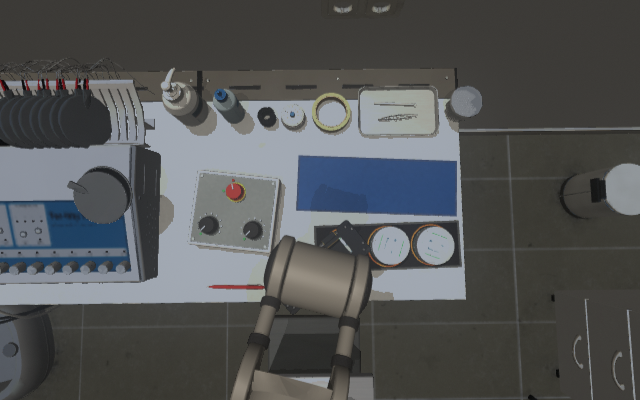

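View pics/s8.png

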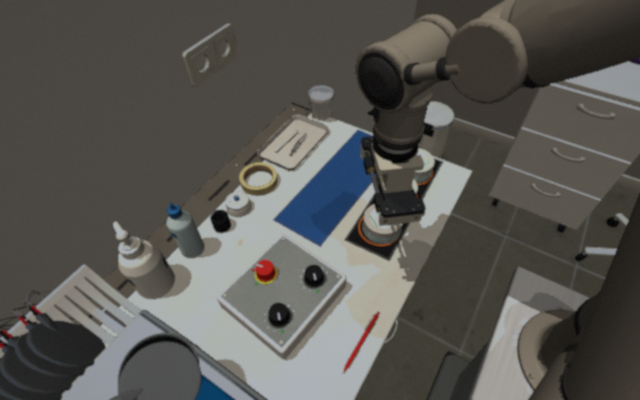

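The lock pointer is at the red dot and both dial pointers are at their green dots. Pots 1 and 2 are still on the rings, and the arm hides pot 3.

Run:
```python
from plant import bot
from h import *
s=bot.capture("scene")
for k,p in dict(p3=(197,352),p2=(267,207),p1=(347,90)).items(): print(k,pl(s,340+p[0]/4.5,140+p[1]/4.5,44).round(1))
```

```text
p3 [450.9 -93.8  44. ]
p2 [ 461.6 -202.3   44. ]
p1 [ 459.7 -308.    44. ]
```

Call:
arm_command([
  {"x": -1, "y": -1, "z": 0, "roll": -0.12},
  {"x": -2, "y": -2, "z": 0, "roll": -0.24},
  {"x": -3, "y": -3, "z": 0, "roll": -0.36},
  {"x": -4, "y": -4, "z": 0, "roll": -0.48},
  {"x": -5, "y": -5, "z": 0, "roll": -0.6},
  {"x": -5.8, "y": -5.7, "z": 0, "roll": -0.68},
  {"x": -5.8, "y": -5.7, "z": 0, "roll": -0.68},
], fingers=0.54)

```text
time: 19.02
tool_pos: [376.7, -93.3, 152.4]
tcp_rot: [3.141, 0.0, -0.001]
contact_force: [0.4, 0.5, 0.2]
grip_width: 49.6
```

Call:
arm_command([
  {"x": 0, "y": 0, "z": -3, "roll": 0},
  {"x": 0, "y": 0, "z": -6, "roll": 0},
  {"x": 0, "y": 0, "z": -9, "roll": 0},
  {"x": 0, "y": 0, "z": -9, "roll": 0},
  {"x": 0, "y": 0, "z": -9, "roll": 0},
])

```text
time: 19.43
tool_pos: [376.7, -92.0, 61.7]
tcp_rot: [-3.14, 0.003, 0.003]
contact_force: [0.0, -0.5, 0.8]
grip_width: 49.6
```

Run:
```python
from plant import bot
from h import *
t=bot.capture("top");s=bot.capture("scene"); 
cv2.imwrite("pics/p1.png",np.hstack([cv2.resize(t["img"][140:300,280:480],(400,320)),cv2.resize(s["img"][110:270,300:460],(320,320))])); print(bot.get_obs()["tool_pos"])
```

```text
[377.98202516 -92.9011041   63.39900802]
```

View pics/p1.png

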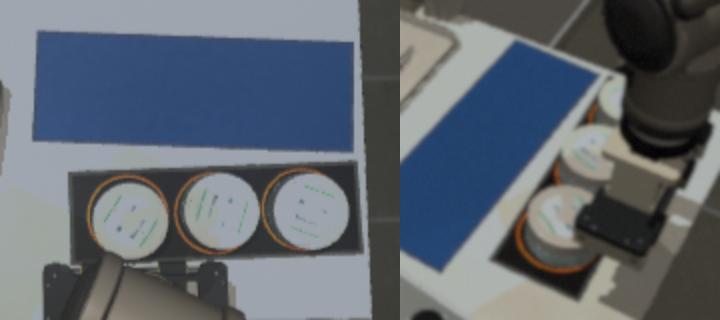

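Call:
arm_command([
  {"x": 0, "y": 0, "z": -2, "roll": 0},
  {"x": 0, "y": 0, "z": -4, "roll": 0},
  {"x": 0, "y": 0, "z": -5, "roll": 0},
  {"x": 0.5, "y": 0, "z": -5, "roll": 0},
  {"x": 1, "y": 0, "z": -5, "roll": 0},
  {"x": 1.5, "y": 0, "z": -5, "roll": 0},
  {"x": 2, "y": 0, "z": -5, "roll": 0},
  {"x": 2.5, "y": 0, "z": -5, "roll": 0},
])

```text
time: 20.2
tool_pos: [403.0, -93.1, 13.3]
tcp_rot: [3.14, -0.002, 0.0]
contact_force: [0.2, 0.5, 0.7]
grip_width: 49.6
```

Call:
arm_command([
  {"x": 0.6, "y": 0, "z": 0, "roll": 0},
  {"x": 1.2, "y": 0, "z": 0, "roll": 0},
  {"x": 1.8, "y": 0, "z": 0, "roll": 0},
  {"x": 2.4, "y": 0, "z": 0, "roll": 0},
  {"x": 3, "y": 0, "z": 0, "roll": 0},
  {"x": 3.6, "y": 0, "z": 0, "roll": 0},
  {"x": 4.2, "y": 0, "z": 0, "roll": 0},
  {"x": 4.5, "y": 0, "z": 0, "roll": 0},
])

```text
time: 20.87
tool_pos: [447.8, -92.9, 12.3]
tcp_rot: [3.141, -0.001, -0.0]
contact_force: [-2.8, 0.7, 2.9]
grip_width: 49.6
```

```bash
cat > pp.py <<'E'
import sys
from plant import bot
from h import *
t=bot.capture("top");s=bot.capture("scene"); 
cv2.imwrite("pics/%s.png"%sys.argv[1],np.hstack([cv2.resize(t["img"][140:300,280:480],(400,320)),cv2.resize(s["img"][110:270,300:460],(320,320))])); o=bot.get_obs();print(o["tool_pos"],o["contact_force"])
E
python3 pp.py p2
```

```text
[447.81977286 -92.95686783  12.19840924] [0.13239867 1.01735679 0.09244378]
```

View pics/p2.png

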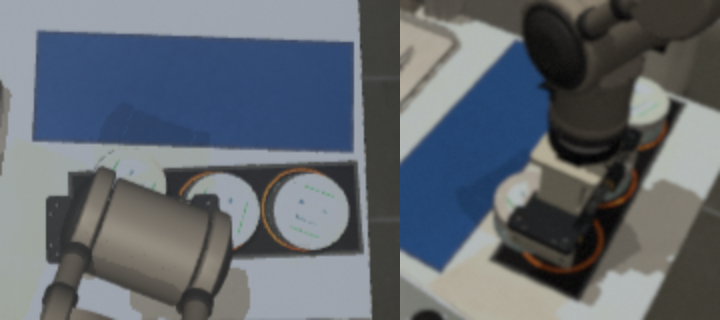

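Call:
arm_command([
  {"x": 0.6, "y": 0, "z": 0, "roll": 0},
  {"x": 1.4, "y": 0, "z": 0, "roll": 0},
  {"x": 2.2, "y": 0, "z": 0, "roll": 0},
  {"x": 3, "y": 0, "z": 0, "roll": 0},
  {"x": 3.8, "y": 0, "z": 0, "roll": 0},
  {"x": 4.6, "y": 0, "z": 0, "roll": 0},
  {"x": 5.4, "y": 0, "z": 0, "roll": 0},
  {"x": 6.2, "y": 0, "z": 0, "roll": 0},
])

```text
time: 21.63
tool_pos: [509.4, -92.7, 12.2]
tcp_rot: [3.142, 0.0, -0.0]
contact_force: [-1.7, 0.2, -0.9]
grip_width: 49.8
```

Call:
arm_command([
  {"x": 0.8, "y": 0, "z": 0, "roll": 0},
  {"x": 1.6, "y": 0, "z": 0, "roll": 0},
  {"x": 2.4, "y": 0, "z": 0, "roll": 0},
  {"x": 3.2, "y": 0, "z": 0, "roll": 0},
  {"x": 4, "y": 0, "z": 0, "roll": 0},
  {"x": 4.6, "y": 0, "z": 0, "roll": 0},
  {"x": 5.1, "y": 0, "z": 0, "roll": 0},
  {"x": 5.5, "y": 0, "z": 0, "roll": 0},
])

```text
time: 22.3
tool_pos: [564.0, -92.8, 12.2]
tcp_rot: [3.141, 0.0, -0.0]
contact_force: [-1.5, -0.3, -0.0]
grip_width: 49.7
```

Call:
arm_command([
  {"x": 0.3, "y": 0, "z": 0, "roll": 0},
  {"x": 0.3, "y": 0, "z": 0, "roll": 0},
  {"x": -1, "y": 0, "z": 0, "roll": 0},
  {"x": -2.5, "y": 0, "z": 1, "roll": 0},
  {"x": -4, "y": 0, "z": 4, "roll": 0},
  {"x": -7, "y": 0, "z": 7, "roll": 0},
  {"x": -11, "y": 0, "z": 9, "roll": 0},
  {"x": -15, "y": 0, "z": 9, "roll": 0},
])

```text
time: 22.97
tool_pos: [416.9, -93.7, 105.4]
tcp_rot: [3.138, -0.008, 0.0]
contact_force: [-0.1, -1.2, 0.8]
grip_width: 49.4
```

```bash
python3 pp.py p3
```

```text
[408.32337245 -90.88779721 102.03241392] [ 0.82173818 -0.13879102  0.05481273]
```

View pics/p3.png

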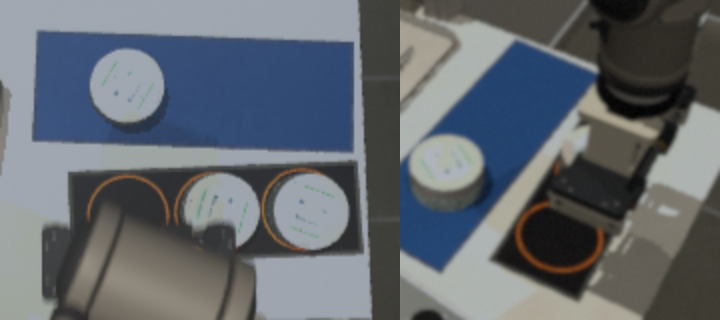

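Call:
arm_command([
  {"x": -1.5, "y": -3.5, "z": 0, "roll": 0},
  {"x": -3, "y": -7, "z": 0, "roll": 0},
  {"x": -3.5, "y": -10.9, "z": 0, "roll": 0},
  {"x": -3.5, "y": -10.9, "z": 0, "roll": 0},
  {"x": -3.5, "y": -10.9, "z": -3, "roll": 0},
  {"x": -3.5, "y": -10.9, "z": -6, "roll": 0},
  {"x": -3.5, "y": -10.9, "z": -9, "roll": 0},
  {"x": -3.5, "y": -10.9, "z": -9, "roll": 0},
])

```text
time: 23.73
tool_pos: [378.0, -199.9, 8.3]
tcp_rot: [-3.137, 0.006, -0.001]
contact_force: [-1.7, 0.5, -0.2]
grip_width: 49.7
```

Call:
arm_command([
  {"x": 0.6, "y": 0, "z": 0, "roll": 0},
  {"x": 1.2, "y": 0, "z": 0, "roll": 0},
  {"x": 1.8, "y": 0, "z": 0, "roll": 0},
  {"x": 2.4, "y": 0, "z": 0, "roll": 0},
  {"x": 3, "y": 0, "z": 0, "roll": 0},
  {"x": 3.6, "y": 0, "z": 0, "roll": 0},
  {"x": 4.2, "y": 0, "z": 0, "roll": 0},
  {"x": 4.8, "y": 0, "z": 0, "roll": 0},
])

```text
time: 24.4
tool_pos: [428.1, -201.5, 12.4]
tcp_rot: [-3.141, 0.001, 0.0]
contact_force: [-4.2, -0.6, 4.7]
grip_width: 49.9
```

```bash
python3 pp.py p4
```

```text
[ 429.19256526 -201.79759396   12.26919165] [-0.14498991 -0.20845453  0.37590613]
```

View pics/p4.png

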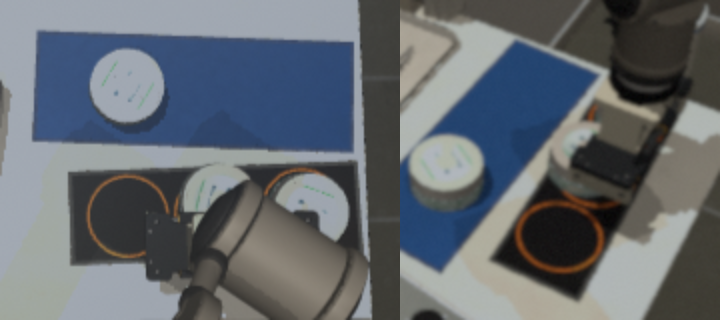

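Call:
arm_command([
  {"x": 0.6, "y": 0, "z": 0, "roll": 0},
  {"x": 1.4, "y": 0, "z": 0, "roll": 0},
  {"x": 2.2, "y": 0, "z": 0, "roll": 0},
  {"x": 3, "y": 0, "z": 0, "roll": 0},
  {"x": 3.8, "y": 0, "z": 0, "roll": 0},
  {"x": 4.6, "y": 0, "z": 0, "roll": 0},
  {"x": 5.4, "y": 0, "z": 0, "roll": 0},
  {"x": 6.2, "y": 0, "z": 0, "roll": 0},
])

```text
time: 25.17
tool_pos: [491.1, -201.7, 12.1]
tcp_rot: [3.142, 0.0, -0.0]
contact_force: [-1.5, -0.3, 0.2]
grip_width: 49.9
```

Call:
arm_command([
  {"x": 0.9, "y": 0, "z": 0, "roll": 0},
  {"x": 1.8, "y": 0, "z": 0, "roll": 0},
  {"x": 2.7, "y": 0, "z": 0, "roll": 0},
  {"x": 3.6, "y": 0, "z": 0, "roll": 0},
  {"x": 4.5, "y": 0, "z": 0, "roll": 0},
  {"x": 5.3, "y": 0, "z": 0, "roll": 0},
  {"x": 6, "y": 0, "z": 0, "roll": 0},
  {"x": 6.6, "y": 0, "z": 0, "roll": 0},
])

```text
time: 25.83
tool_pos: [557.0, -201.7, 12.1]
tcp_rot: [3.141, -0.0, -0.0]
contact_force: [-2.3, 0.2, -0.0]
grip_width: 49.4
```

Call:
arm_command([
  {"x": 0.4, "y": 0, "z": 0, "roll": 0},
  {"x": 0.6, "y": 0, "z": 0, "roll": 0},
  {"x": 0.6, "y": 0, "z": 0, "roll": 0},
  {"x": -1, "y": 0, "z": 0, "roll": 0},
  {"x": -2.5, "y": 0, "z": 1, "roll": 0},
  {"x": -4, "y": 0, "z": 4, "roll": 0},
  {"x": -7, "y": 0, "z": 7, "roll": 0},
  {"x": -10, "y": 0, "z": 9, "roll": 0},
])

```text
time: 26.5
tool_pos: [456.5, -202.2, 104.2]
tcp_rot: [3.14, -0.003, 0.0]
contact_force: [0.1, -0.1, 0.8]
grip_width: 49.8
```

Call:
arm_command([
  {"x": -4, "y": 1, "z": 0, "roll": 0},
  {"x": -8, "y": 2, "z": 0, "roll": 0},
  {"x": -8, "y": 2, "z": 0, "roll": 0},
])

```text
time: 26.75
tool_pos: [367.6, -177.0, 101.0]
tcp_rot: [-3.136, 0.009, -0.001]
contact_force: [0.3, 0.5, -0.1]
grip_width: 49.8
```

```bash
python3 pp.py p5
```

```text
[ 375.21929413 -181.5218444   102.74526632] [ 0.40777707 -0.60115088  0.81099895]
```

View pics/p5.png

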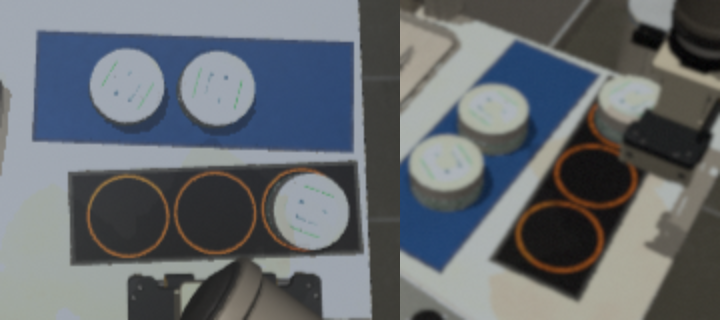

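Call:
arm_command([
  {"x": 0.4, "y": -3.5, "z": 0, "roll": 0},
  {"x": 0.4, "y": -7, "z": 0, "roll": 0},
  {"x": 0.4, "y": -10.5, "z": 0, "roll": 0},
  {"x": 0.4, "y": -12.6, "z": 0, "roll": 0},
  {"x": 0.4, "y": -12.6, "z": -3, "roll": 0},
  {"x": 0.4, "y": -12.6, "z": -6, "roll": 0},
  {"x": 0.4, "y": -12.6, "z": -8.5, "roll": 0},
  {"x": 0.4, "y": -12.6, "z": -9, "roll": 0},
])

```text
time: 27.52
tool_pos: [379.8, -307.2, 8.8]
tcp_rot: [-3.138, 0.003, -0.001]
contact_force: [-0.9, 0.8, -0.4]
grip_width: 49.4
```

Call:
arm_command([
  {"x": 0.6, "y": 0, "z": 0, "roll": 0},
  {"x": 1.2, "y": 0, "z": 0, "roll": 0},
  {"x": 1.8, "y": 0, "z": 0, "roll": 0},
  {"x": 2.4, "y": 0, "z": 0, "roll": 0},
  {"x": 3, "y": 0, "z": 0, "roll": 0},
  {"x": 3.6, "y": 0, "z": 0, "roll": 0},
  {"x": 4.2, "y": 0, "z": 0, "roll": 0},
  {"x": 4.8, "y": 0, "z": 0, "roll": 0},
])

```text
time: 28.18
tool_pos: [428.3, -307.6, 12.6]
tcp_rot: [-3.142, 0.001, 0.0]
contact_force: [-5.5, -0.1, 4.8]
grip_width: 49.7
```

```bash
python3 pp.py p6
```

```text
[ 429.2232555  -307.78874937   12.37658301] [ 0.51035331 -0.21290967 -0.06730783]
```

View pics/p6.png

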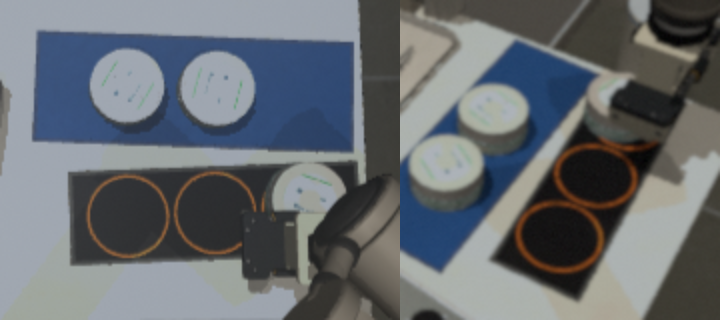

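Call:
arm_command([
  {"x": 0.6, "y": 0, "z": 0, "roll": 0},
  {"x": 1.4, "y": 0, "z": 0, "roll": 0},
  {"x": 2.2, "y": 0, "z": 0, "roll": 0},
  {"x": 3, "y": 0, "z": 0, "roll": 0},
  {"x": 3.8, "y": 0, "z": 0, "roll": 0},
  {"x": 4.6, "y": 0, "z": 0, "roll": 0},
  {"x": 5.4, "y": 0, "z": 0, "roll": 0},
  {"x": 6.2, "y": 0, "z": 0, "roll": 0},
])

```text
time: 28.95
tool_pos: [491.1, -307.7, 12.1]
tcp_rot: [-3.142, 0.0, -0.0]
contact_force: [-3.3, -0.3, 2.5]
grip_width: 49.5
```

Call:
arm_command([
  {"x": 0.9, "y": 0, "z": 0, "roll": 0},
  {"x": 1.8, "y": 0, "z": 0, "roll": 0},
  {"x": 2.7, "y": 0, "z": 0, "roll": 0},
  {"x": 3.6, "y": 0, "z": 0, "roll": 0},
  {"x": 4.5, "y": 0, "z": 0, "roll": 0},
  {"x": 5.3, "y": 0, "z": 0, "roll": 0},
  {"x": 6, "y": 0, "z": 0, "roll": 0},
  {"x": 6.5, "y": 0, "z": 0, "roll": 0},
])

```text
time: 29.62
tool_pos: [556.2, -307.7, 12.1]
tcp_rot: [3.141, -0.0, 0.0]
contact_force: [-3.2, 0.7, 1.9]
grip_width: 49.1
```

Call:
arm_command([
  {"x": 0.2, "y": 0, "z": 0, "roll": 0},
  {"x": 0.2, "y": 0, "z": 0, "roll": 0},
  {"x": 0.2, "y": 0, "z": 0, "roll": 0},
  {"x": -1, "y": 0, "z": 0, "roll": 0},
  {"x": -2.5, "y": 0, "z": 1, "roll": 0},
  {"x": -4, "y": 0, "z": 4, "roll": 0},
  {"x": -7, "y": 0, "z": 7, "roll": 0},
  {"x": -10, "y": 0, "z": 9, "roll": 0},
])

```text
time: 30.28
tool_pos: [455.4, -308.2, 104.2]
tcp_rot: [3.139, -0.003, 0.0]
contact_force: [0.5, -2.3, 1.0]
grip_width: 49.4
```

Call:
arm_command([
  {"x": -4, "y": -1, "z": 2, "roll": 0},
  {"x": -8, "y": -3, "z": 4, "roll": 0},
  {"x": -11, "y": -6, "z": 6, "roll": 0},
  {"x": -14, "y": -9, "z": 8, "roll": 0},
  {"x": -17, "y": -12, "z": 9, "roll": 0},
  {"x": -19, "y": -14, "z": 9, "roll": 0},
  {"x": -19, "y": -14, "z": 9, "roll": 0},
])

```text
time: 30.87
tool_pos: [261.7, -452.3, 194.0]
tcp_rot: [3.136, -0.001, -0.005]
contact_force: [-1.2, -0.1, 0.1]
grip_width: 49.7
```

```bash
python3 pp.py p7; python3 pic.py a9
python3 - <<'E'
from plant import bot
from h import *
t=bot.capture("top");s=bot.capture("scene"); cv2.imwrite("pics/t9.png",t["img"]); cv2.imwrite("pics/s9.png",s["img"])
E
```

```text
[ 263.79765794 -449.25390204  192.46095882] [ 0.06081582 -0.44122429  0.19663545]
[ 265.58318192 -446.97088736  191.73096111] [-3.14054322e+00 -3.34044059e-04 -8.31981424e-04]
```

View pics/p7.png

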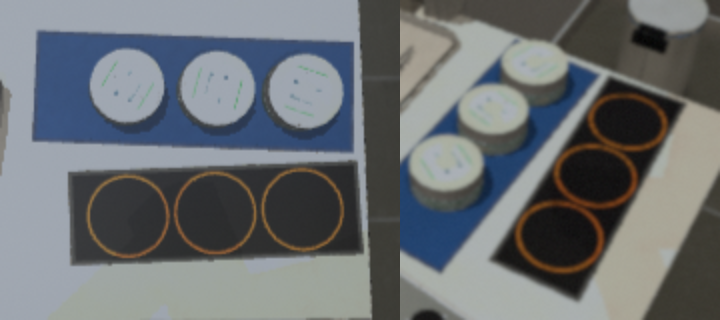

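View pics/t9.png

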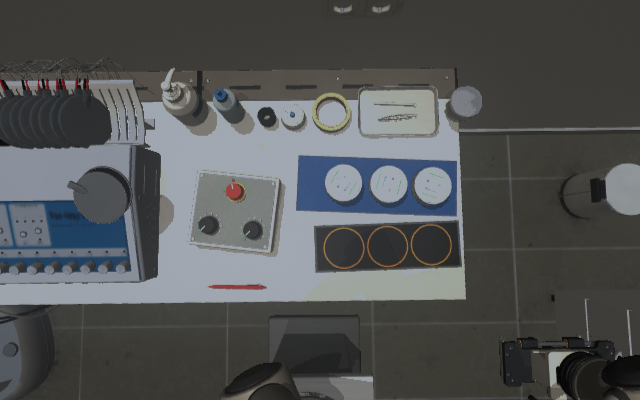

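View pics/a9.png

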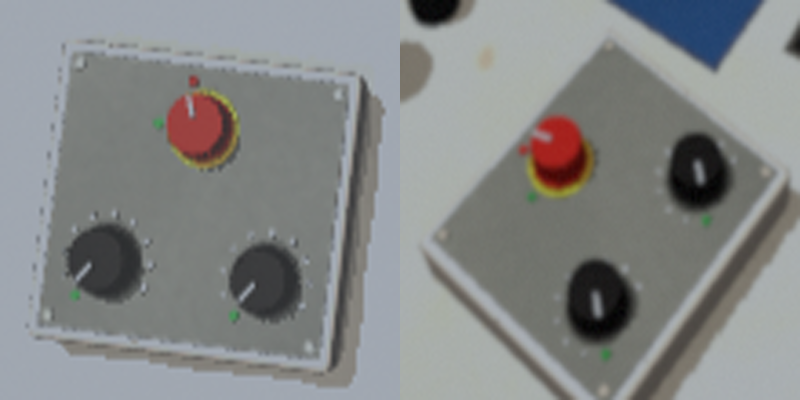

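All three pots look to be on the mat. Now I'll measure them, the pointers and the lock height.

Run:
```python
from plant import bot
from h import *
C=np.array([611.5,-179.2]); y=-0.046; R=np.array([[np.cos(y),-np.sin(y)],[np.sin(y),np.cos(y)]])
for n in("top","scene"):
    c=bot.capture(n); im=c["img"]; g=cv2.cvtColor(im,cv2.COLOR_BGR2HSV)
    H,S,V=cv2.split(g)
    m=((S<70)&(V>125)) if n=="top" else ((S<90)&(V>115))
    m=m.astype(np.uint8); w=np.zeros_like(m)
    poly=np.array([proj(c,[*(C+R@np.array(p)),44]) for p in((-66,-196),(66,-196),(66,196),(-66,196))],int); cv2.fillPoly(w,[poly],1)
    m=cv2.morphologyEx(m&w,cv2.MORPH_CLOSE,np.ones((5,5)))
    cv2.imwrite(f"pics/m_{n}.png",m*255)
    for q in big(m,3):
        P=np.array([pl(c,*p[0],44)[:2] for p in cv2.convexHull(q)],np.float32); (x0,y0),r=cv2.minEnclosingCircle(P)
        print(n,np.round([x0,y0,2*r],1),"mat:",(R.T@(np.array([x0,y0])-C)).round(1))
    # lock top
    m=((H<8)|(H>172))&(S>120)&(V>80); 
t=bot.capture("top"); im=cv2.resize(t["img"][160:260,180:290],None,fx=5,fy=5,interpolation=cv2.INTER_CUBIC)
cv2.imwrite("pics/box9.png",im)
```

```text
top [ 606.9 -308.    90.3] mat: [   1.3 -128.9]
top [ 611.4 -202.    90.2] mat: [  1.  -22.7]
top [615.9 -93.4  89.8] mat: [ 0.4 85.9]
scene [ 615.8 -165.5  386.3] mat: [ 3.7 13.9]
```

View pics/box9.png

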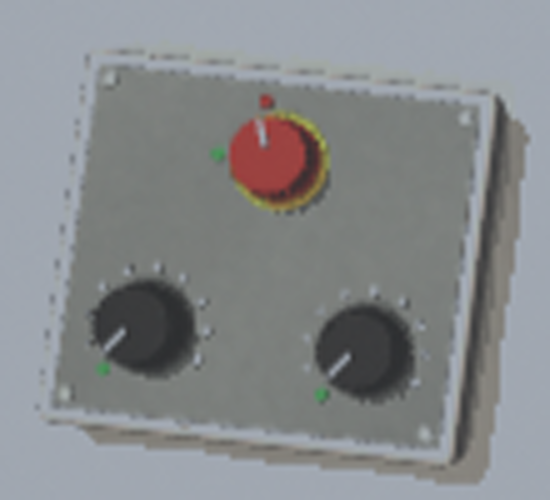

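```bash
python3 -c "
from plant import bot
o=bot.get_obs();print(o['time'],o['contact_force']);print(bot.close_job())"
```

```text
31.3167 [-0.35364538  0.53484601  0.0030863 ]
the job is handed in; nothing more can be done
None
```

The cream warmer is shut down and locked, all three pots are on the cooling mat, and I handed the job in at 31.3 s. No verdict was reported.

**What I did**
- I turned dial 2 and then dial 1 anticlockwise to their stops; the torque rose to about 0.7 N m at each.
- Then I pulled the red knob up about 12 mm, turned it clockwise to its stop and pushed it home.
- Last, I slid the three pots one by one onto the mat, using two half-open fingers as a cradle.

**Last checks**
- **Dials:** by eye in the top view, both pointers are within a few degrees of their green dots.
- **Lock:** the pointer has turned about 1.21 rad, to the red dot. The push home ended on a firm 20 N reaction, with the tool slightly below its height at first grip. I have no separate image measurement of the knob's height.
- **Pots:** the top camera puts them 0.4 to 1.3 mm from the mat's centre line (27.5 mm allowed). Along the mat they are at -129, -23 and +86 mm (±157.5 mm allowed). All are upright.
- **Bystanders and arm:** by eye, the pen, tape and black roll look unmoved. The arm is clear, with about 0 N contact force.

**One check failed:** my pot measurement in the scene camera merged the three pots into one shape. The pot positions therefore come from the top camera alone; the scene picture agrees by eye.

I noticed no pot being knocked and no slackening of the grip.

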